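# Close the marking-out case

### The arm

A 6-joint arm with a two-finger parallel gripper is mounted at the origin on a cart in front of the work surface, level with it; the furniture and walls round the work are solid. World frame = base frame: x ahead of the robot, y to its left, z up, the work surface at z = 0. Lengths are in m, angles in rad, forces in N, time in s.
With the tool pointing down it reaches from about 0.325 to 0.9 m from the base axis. Payload 6.1 kg.
Tool frame: the origin (TCP) lies at the very end of the fingers, on their centre line; the grasp point (between the pads) lies 19 mm behind it; z points along the fingers, y is the line along which they close (so a half turn about z gives the same grasp; the last joint's range is limited). The gripper opens to 87 mm and grips with 3 to 60 N. Pads are 19 mm wide; open, the fingers measure 117 mm over their backs; the gripper's body (75 mm by 190 mm) begins 51 mm behind the grasp point.
Start: joints at [1.111, 0.22, 1.526, -0, 1.395, -0.126], TCP at [0.205, 0.59, 0.223] pointing down, gripper open.
Joint ranges: [-2.98, 2.98], [-0.91, 2.08], [0.09, 2.57], [-1.24, 4.39], [0.2, 2.65], [-2.68, 2.68]. Speed limits (rad/s): [2.57, 2.57, 3.01, 3.14, 3.14, 3.14].

### API

Orientations are given as a 3x3 rotation matrix whose columns are the frame's x, y, z axes.
In Python, from bench import env gives the robot as it stands.
- The arm moves only by the shell command python3 steer.py 'ROWS' [OPENING] [FORCE]. ROWS is 1 to 5 rows, one to a line, with the numbers parted by spaces; each row has 4 numbers: dx, dy, dz in m, then a turn about the tool's z in rad; each row shifts and turns the commanded pose from where the row before left it, along the tool's axes as they then stand; what a row does not reach is not made up. A row lasts 1/8 s, in which the tool goes at most 0.0625 m and 0.188 rad, less where a joint would pass 70% of its speed; a pose out of reach is approached as far as the arm can. OPENING is the finger opening in m, set as the command begins (- or left out keeps the last). The fingers move at their own pace and stop on an object; FORCE is the grip in N (left out, the last holds). Time passes only in rows, so rows that do not move let the fingers close. It prints the time, the measured TCP pose, the force, the opening and the grip force at its end. Input that does not fit is refused with a message, and nothing moves.
- env.sense(): the state, without advancing time (a new reading comes with each control period).
- env.grab_frame(name): name is "scene" or "top" or "wrist"; returns a dict with "image" (384x512x3 uint8, red, green, blue), "K" (3x3 intrinsics, pixels), "extrinsics" (4x4, takes a point from world to camera coordinates). Camera axes: x right, y down, z forward; pixel columns grow to the right and rows downward; lengths in m; the calibration is good to about 2 mm. A picture is of the moment at which its call begins. There is no depth.
- env.job_done(): hands the job in; it is judged then, once.
The state is a dict: "time_s": time; "joint_positions": joint angles; "qd": joint speeds; "effort": joint torques, N m; "position": TCP position; "ee_rot": TCP orientation; "force": force on the tool from outside, world axes, zero at the start; "torque": the same for the moment, N m; "opening": finger opening in m; "grasp_force": force on a finger pad.
Only numpy, scipy, OpenCV 4.12 (cv2) and the standard library are available. Lean on these libraries where they do the work, as an engineer would, in place of code of your own. Each camera call takes 0.05 s, during which the arm holds its last target. There are 200 camera calls.

### The job

Pack the marking-out case and close it: the folding rule and the centre punch stick out over the sill, so lay both flat on the floor of the case, side by side, with nothing standing above the ledge. Then take the lid that is propped on the wooden block, set it on the case with its tail on the sill and its nose down in the rebate, still short of the steel keeper strip, and slide it along under the keeper until its tail drops off the sill and it lies flat and flush all round. Let go, and leave the clevis, the wooden wedge and the nut where they are.

Things in the scene. Friction and masses are not known exactly. Their poses are not given: they have to be found in the camera images.
- case: Open wooden case standing fast on the bench, 146 (its x) x 221 (its y) mm, rim 66 mm above the bench; its yaw varies about 90 degrees, the sill toward the robot. Origin: centre of its underside; x across, y along (sill at the +y end, keeper at the -y end), z up. All case figures below are mm in this frame.
- case_floor (a point): centre of the case's inner floor, at x 0, y 0, z 26 of the case. The floor is flat and undivided, x -58 to 58, y -88 to 88, 32 mm below the ledge.
- case_seat (a point): centre of the lid's seat, at x 0, y 0, z 58 of the case: round the mouth runs a rebate, x -66 to 66, y -98.5 to 98.5, its ledge at z 58, 8 mm below the rim. The lid is home with its origin here; it then has 2 mm play to each side and 2.5 mm to each end.
- case_sill (a point): middle of the sill's inner edge, at x 0, y 98.5, z 66 of the case. The sill is the top of the +y end wall, 12 mm wide, level with the rim. The lid's tail drops off it by its own weight once the lid is within 2.5 mm of home and not held.
- case_keeper (a point): middle of the free lower edge of the steel keeper strip, at x 0, y -80.5, z 70 of the case. It overhangs the rebate from y -98.5 to -80.5, z 70 to 73. The lid's nose goes under it only when down on the ledges: with its tail on the sill the lid then slopes 2 to 4 degrees, and lies so by itself when let go.
- lid: Loose wooden lid, 0.22 kg: board 128 (x) x 192 (y) x 8 mm with a cleat across its middle to hold it by, 70 (x) x 16 (y) mm, z 8 to 28. Origin: centre of the board's underside; z out of the cleat side. It fits either way round. At the start it is propped cleat up, sloping about 26 degrees: one long edge on the bench to the left, the other half on the block; y points away from the robot.
- rule: Loose folded boxwood rule, 16 (x) x 158 (y) x 11 (z) mm, 0.06 kg. Origin: centre of its underside; y along it. At the start it is propped in the +x half of the case, along the case's y, sloping about 24 degrees, its -y end on the floor, its +y end sticking out over the sill.
- punch: Loose steel centre punch, a round bar 13 mm thick and 115 mm long with a point, propped in the -x half of the case beside the rule, along the case's y, sloping about 28 degrees, its -y end on the floor, its +y end sticking out over the sill. Origin: on its underside below its middle; y along it, z from there to its axis, 6.5 mm away.
- punch_end_a (a point): point on the punch's axis, 55 mm from its middle toward its +y end
- punch_end_b (a point): point on the punch's axis, 55 mm from its middle toward its -y end
- rule_end_a (a point): point at mid-thickness, 77 mm from the rule's middle, 2 mm short of its +y end (at the start the raised end)
- rule_end_b (a point): point at mid-thickness, 77 mm from the rule's middle, 2 mm short of its -y end (at the start the low end)
- clevis: bystander: rusty iron clevis, 50x84x26 mm, lying on the bench near the front edge between case and lid; origin: centre of its underside
- wood_wedge: bystander: wooden wedge, 32x102x29 mm, lying on the bench beside the clevis; origin: centre of its underside
- block: wooden block under the raised edge of the lid, 30 (x) x 58 (y) x 42 (z) mm, fast on the bench; origin: centre of its underside; the lid rests on its upper -x edge
- square_nut: bystander: square iron nut, 33x33x14 mm, lying on the bench between the case and the box of scrap; origin: centre of its underside

How it is judged:
By the outcome, as a careful person would: the job done as asked, in the order asked, and still so for the second after the job is handed in, with the robot touching nothing.
It also fails if it takes over 56 s, if anything falls off the work surface, if the arm or the gripper's body presses on something with over 40 N, if the wrist force passes 120 N, or if a joint passes its speed limit or range.

## Working session

There is one attempt and no reset: what is moved stays moved. The work goes in short steps, Python scripts to look and compute and a shell command to move; the robot and the scene stay as the last step left them, time stands still between calls to the robot, and variables do not carry over. Pictures are saved under pics/ and viewed, at most 10 in all, crops included, and the job is handed in when it is done.

```bash
ls; mkdir -p pics
python3 - <<'E'
from bench import env
import cv2,numpy as np,pickle
s=env.sense();print(s)
f={n:env.grab_frame(n) for n in("scene","top","wrist")}
pickle.dump(f,open('f0.pkl','wb'))
for n in f:
    print(n,f[n]['K'].tolist(),np.round(f[n]['extrinsics'],4).tolist())
    cv2.imwrite(f'pics/{n}0.png',cv2.resize(f[n]['image'][:,:,::-1],(800,600),interpolation=cv2.INTER_CUBIC))
E
```

```text
bench.py
pics
steer.py
{'time_s': 0.0, 'joint_positions': array([ 1.11085707e+00,  2.21228654e-01,  1.52759650e+00, -6.06873553e-06,
        1.39469646e+00, -1.26129686e-01]), 'qd': array([ 0.00068052, -0.00070524,  0.00053993, -0.00044991,  0.00032445,
       -0.00137812]), 'effort': array([-1.40992594e-03, -4.94588363e+01, -3.87381470e+01,  6.96330937e-02,
        5.69542043e-02, -1.15365192e-04]), 'position': array([0.20452648, 0.58993841, 0.22144342]), 'ee_rot': array([[-9.44801266e-01,  3.27642861e-01, -8.50896981e-04],
       [ 3.27643880e-01,  9.44799709e-01, -1.73114921e-03],
       [ 2.36728542e-04, -1.91438315e-03, -9.99998140e-01]]), 'force': array([0.08633917, 0.21113968, 0.05175007]), 'torque': array([-0.01465483, -0.0416474 ,  0.01638008]), 'grasp_force': 0.0, 'opening': 0.08709351878617633}
scene [[486.53752240398654, 0.0, 259.0416803565387], [0.0, 486.53752240398654, 192.85405182401632], [0.0, 0.0, 1.0]] [[0.5336, -0.8457, -0.0053, -0.2616], [-0.6089, -0.3798, -0.6964, 0.3934], [0.587, 0.3749, -0.7176, 0.8134], [0.0, 0.0, 0.0, 1.0]]
top [[378.7715308454612, 0.0, 256.7775116965416], [0.0, 378.7715308454612, 192.1883020804308], [0.0, 0.0, 1.0]] [[0.0044, -0.9994, 0.0349, -0.0095], [-0.9963, -0.0074, -0.0851, 0.5497], [0.0853, -0.0344, -0.9958, 0.8929], [0.0, 0.0, 0.0, 1.0]]
wrist [[313.07111132438786, 0.0, 253.8503423666207], [0.0, 313.07111132438786, 197.72884924895894], [0.0, 0.0, 1.0]] [[0.3274, 0.9449, -0.0009, -0.6236], [0.9115, -0.3155, 0.2639, -0.0335], [0.2491, -0.0872, -0.9645, 0.3897], [0.0, 0.0, 0.0, 1.0]]
```
View pics/scene0.png

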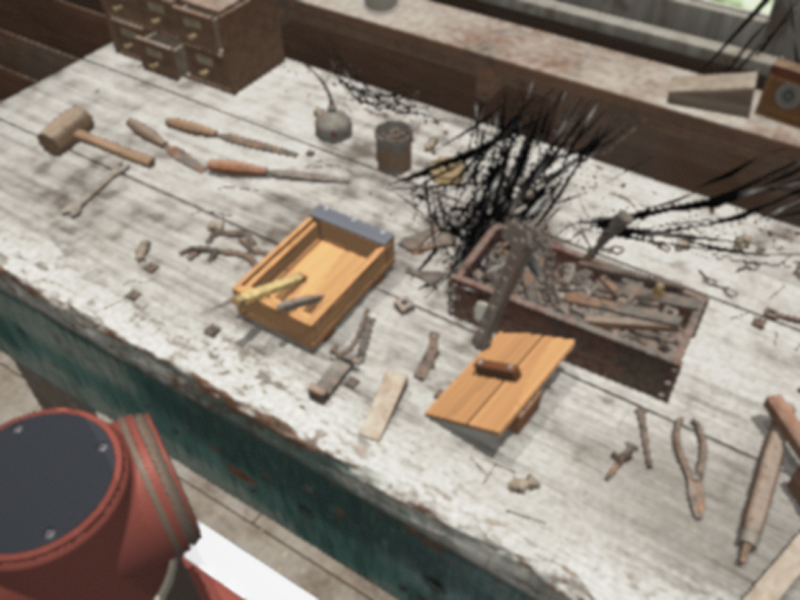

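View pics/top0.png

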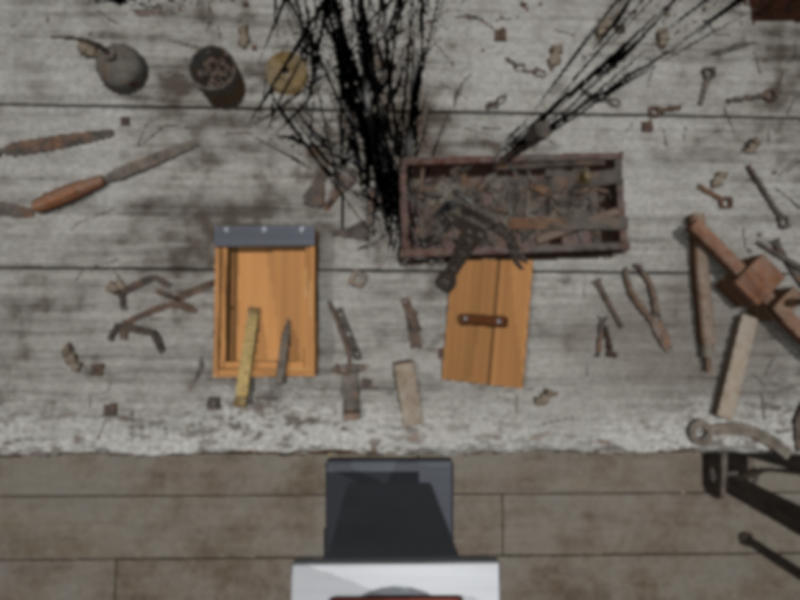

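The scene picture shows the case at about (315,275), with the yellow rule and grey punch leaning over its near sill. The lid, with its brown cleat at (497,370), is on the block. The top picture puts the case at x 214–317, y 226–377, the rule end at (241,400), the punch end at (281,378) and the cleat at (483,321). I'll enlarge both views to get corners.

Create h.py:
```python
import numpy as np,cv2,pickle
def ticks(im,x0,y0,x1,y1,s):
    c=cv2.resize(im[y0:y1,x0:x1,::-1],None,fx=s,fy=s,interpolation=cv2.INTER_CUBIC)
    for x in range((x0+9)//10*10,x1,10):
        cv2.line(c,(int((x-x0+.5)*s),0),(int((x-x0+.5)*s),6),(0,255,0),1);cv2.putText(c,str(x),(int((x-x0+.5)*s)-8,16),0,.33,(0,255,0))
    for y in range((y0+9)//10*10,y1,10):
        cv2.line(c,(0,int((y-y0+.5)*s)),(6,int((y-y0+.5)*s)),(0,255,0),1);cv2.putText(c,str(y),(7,int((y-y0+.5)*s)+4),0,.33,(0,255,0))
    return c
def side(*c):
    H=max(i.shape[0] for i in c);return np.hstack([cv2.copyMakeBorder(i,0,H-i.shape[0],0,4,0) for i in c])
def proj(f,P):
    P=np.atleast_2d(P);E=f['extrinsics'];q=(P@E[:3,:3].T+E[:3,3])@f['K'].T;return q[:,:2]/q[:,2:]
def tri(fs,uvs):
    A=[]
    for f,(u,v) in zip(fs,uvs):
        M=f['K']@f['extrinsics'][:3];A+=[u*M[2]-M[0],v*M[2]-M[1]]
    A=np.array(A);return np.linalg.lstsq(A[:,:3],-A[:,3],rcond=None)[0]
def onz(f,uv,z):
    E=f['extrinsics'];R,t=E[:3,:3],E[:3,3];d=R.T@np.linalg.solve(f['K'],[*uv,1]);c=-R.T@t;return c+d*(z-c[2])/d[2]
def Rz(a): return np.array([[np.cos(a),-np.sin(a),0],[np.sin(a),np.cos(a),0],[0,0,1]])
```

Run:
```python
from h import *
f=pickle.load(open('f0.pkl','rb'));t,s=f['top']['image'],f['scene']['image']
cv2.imwrite('pics/c1.png',side(ticks(t,128,138,212,264,4.5),ticks(s,145,128,257,228,3.6)))
cv2.imwrite('pics/c2.png',side(ticks(t,275,160,350,255,5),ticks(s,268,205,375,295,3.9)))
```

```text
(no output)
```

View pics/c1.png

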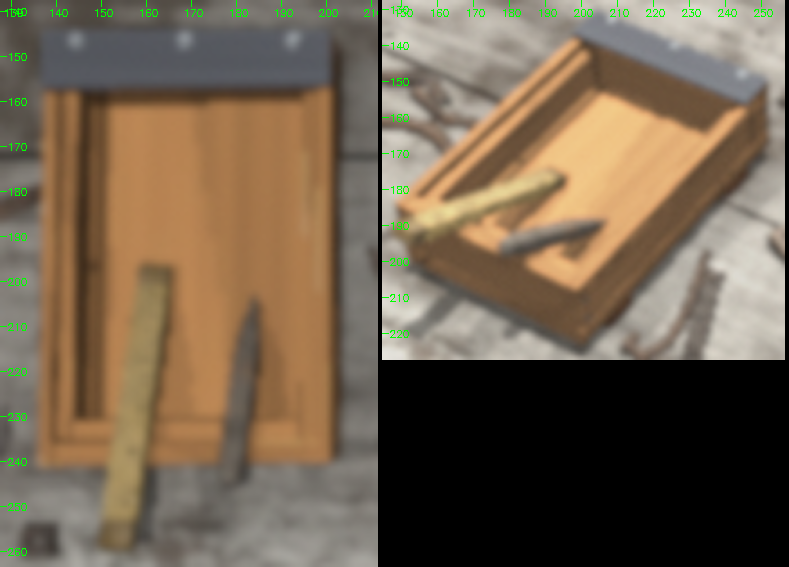

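View pics/c2.png

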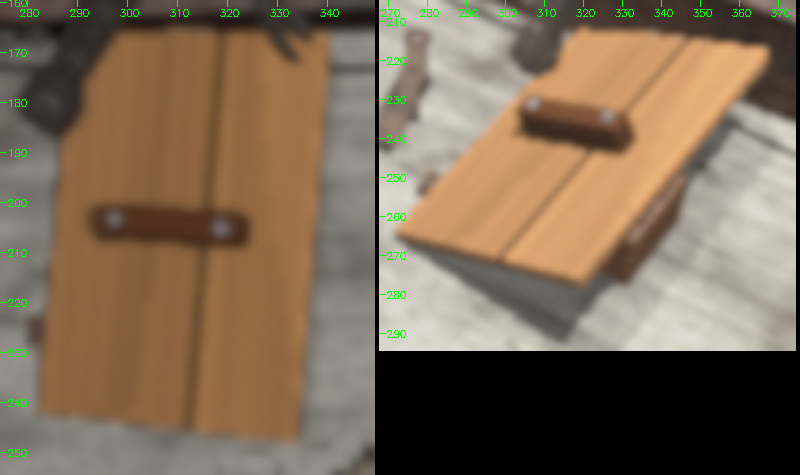

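The crops give clear corners: the sill corners and keeper edge, both ends of the rule and punch, the lid corners and the cleat screws. I'll triangulate and fit poses from both views.

```bash
cat > fit0.py <<'E'
from h import *
from scipy.optimize import least_squares
from scipy.spatial.transform import Rotation as Ro
f=pickle.load(open('f0.pkl','rb'));T,S=f['top'],f['scene']
for n,a,b in [('sillR z66',(201.3,240.2),(199.5,208.6)),('sillL',(135.5,240.8),(148.9,185.8)),('keepR z73',(201.1,157.1),(245.3,156.4)),('keepL',(136.6,157.7),(200.1,138.6)),
 ('rule hi',(153.3,259.5),(152.8,191.9)),('rule lo',(162.4,196.6),(194.5,177.5)),('punch hi',(179.3,244.6),(177.6,196.1)),('punch lo',(184.4,203.7),(206.2,189.2)),
 ('screw1',(297.3,203.1),(306.7,230.9)),('screw2',(318.7,205.1),(326.0,234.2)),('lidNL',(282.5,241.9),(271.9,264.5)),('lidNR',(334.1,247.5),(320.3,276.8)),('lidFR',(340.5,165.1),(367.2,216.6))]:
    p=tri([T,S],[a,b]);e=[np.round(proj(q,p)[0]-u,1) for q,u in((T,a),(S,b))]
    print(n,np.round(p*1000,1),e)
obs=[(T,(.073,.1105,.066),(135.5,240.8)),(T,(-.073,.1105,.066),(201.3,240.2)),(S,(.073,.1105,.066),(148.9,185.8)),(S,(-.073,.1105,.066),(199.5,208.6)),(S,(-.073,.1105,0),(200.1,225.3)),
(T,(.073,-.0805,.073),(136.6,157.7)),(T,(-.073,-.0805,.073),(201.1,157.1))]
def r(v): return np.concatenate([proj(q,Rz(v[2])@np.array(p)+[v[0],v[1],v[3]])[0]-u for q,p,u in obs])
o=least_squares(r,[.47,.19,1.57,0]);print('case',np.round(o.x,4),np.round(r(o.x).reshape(-1,2),1).tolist())
L=[(T,(-.064,-.096,.008),(282.5,241.9)),(T,(.064,-.096,.008),(334.1,247.5)),(T,(.064,.096,.008),(340.5,165.1)),(S,(-.064,-.096,.008),(271.9,264.5)),(S,(.064,-.096,.008),(320.3,276.8)),(S,(.064,.096,.008),(367.2,216.6))]
def R(v): return Ro.from_euler('ZYX',[v[3],-v[4],v[5]]).as_matrix()
def r2(v): return np.concatenate([proj(q,R(v)@np.array(p)+v[:3])[0]-u for q,p,u in L])
o=least_squares(r2,[.45,-.1,.03,-1.57,.45,0]);v=o.x;print('lid',np.round(v,4),np.round(r2(v).reshape(-1,2),1).tolist())
print('cleat top',R(v)@[0,0,.028]+v[:3]); print(R(v))
E
python3 fit0.py
```

```text
sillR z66 [436.2 120.   68.6] [array([ 0.2, -0.2]), array([-0.2, -0. ])]
sillL [435.2 267.8  62. ] [array([ 0.9, -0.6]), array([-0.7, -0.1])]
keepR z73 [624.5 123.2  77.6] [array([-0.,  0.]), array([ 0., -0.])]
keepL [626.6 266.4  69.2] [array([ 2.2, -1.5]), array([-1.5, -0.1])]
rule hi [397.8 216.1 102.6] [array([ 1.5, -1. ]), array([-1.1, -0.1])]
rule lo [537.9 217.5  30. ] [array([ 0.5, -0.4]), array([-0.4, -0. ])]
punch hi [426.  167.5  90.9] [array([-0.7,  0.5]), array([0.5, 0. ])]
punch lo [519.8 166.6  32.1] [array([-0.3,  0.2]), array([0.2, 0. ])]
screw1 [ 522.6 -101.4   45.5] [array([-0.,  0.]), array([ 0., -0.])]
screw2 [ 517.2 -147.8   69.9] [array([ 0.1, -0.1]), array([-0.1,  0. ])]
lidNL [430.  -70.2   8.8] [array([ 0.1, -0.1]), array([-0.1,  0. ])]
lidNR [ 420.5 -184.4   63.5] [array([ 0.4, -0.3]), array([-0.3,  0. ])]
lidFR [ 611.  -200.2   66.4] [array([-0.1,  0. ]), array([ 0.1, -0. ])]
case [0.5448 0.1954 1.5872 0.0034] [[0.5, 0.4], [-0.1, 0.2], [-1.4, -1.6], [-0.6, -0.1], [1.5, 2.6], [-0.2, -1.0], [-0.2, -0.7]]
lid [ 0.5206 -0.1386  0.0298 -1.6579  0.4536  0.011 ] [[-0.1, -0.1], [0.5, -0.1], [-0.1, -0.1], [-0.2, 0.1], [-0.4, 0.0], [0.2, -0.0]]
cleat top [ 0.52132549 -0.12633991  0.05499302]
[[-0.07822736  0.99656451  0.02719657]
 [-0.89545281 -0.08222979  0.43749575]
 [ 0.43822911  0.0098709   0.89880911]]
```

```bash
cat >> h.py <<'E'
def plan(target,heading,st,Rcmd=None):
    """turn (rad about tool z) and then tool-axis shift to bring TCP to target with tool y at heading (deg, mod 180)"""
    R=st['ee_rot'];h=np.degrees(np.arctan2(R[1,1],R[0,1]));d=(heading-h+90)%180-90
    R2=Rz(np.radians(d))@R
    print('turn %.4f'%(-np.radians(d)),'shift',np.round(R2.T@(np.array(target)-st['position']),4),'pos',np.round(st['position'],4),'head %.2f'%h)
E
python3 - <<'E'
from h import *
from bench import env
s=env.sense();f=pickle.load(open('f0.pkl','rb'))['wrist'];E=f['extrinsics']
C=-E[:3,:3].T@E[:3,3];print('cam in tool',s['ee_rot'].T@(C-s['position']),'fwd in tool',s['ee_rot'].T@E[2,:3])
R=Rz(np.radians(20.0))@s['ee_rot'];c=R@(s['ee_rot'].T@(C-s['position']));d=R@(s['ee_rot'].T@E[2,:3]);z=.23
k=(z+c[2]-.06)/-d[2];p=np.array([.53,.195,0])-(c+k*d);p[2]=z;print(p);plan(p,90.9,s)
E
```

```text
cam in tool [ 0.07064609 -0.00078127 -0.16241332] fwd in tool [-2.64102599e-01  6.60934816e-04  9.64494365e-01]
[0.50964419 0.19550231 0.23      ]
turn -0.3495 shift [-0.2989 -0.3993 -0.0078] pos [0.2046 0.5901 0.2217] head 70.87
```

```bash
python3 steer.py '0 0 0 -0.175
0 0 0 -0.175
-0.037 -0.05 0 0
-0.037 -0.05 0 0
-0.037 -0.05 0 0' 0.087; python3 steer.py '-0.037 -0.05 0 0
-0.037 -0.05 0 0
-0.037 -0.05 -0.003 0
-0.037 -0.05 -0.003 0
-0.037 -0.05 -0.002 0'; python3 steer.py '0 0 0 0
0 0 0 0'
python3 - <<'E'
from h import *
from bench import env
f=env.grab_frame('wrist');f['s']=env.sense();pickle.dump(f,open('f1.pkl','wb'));print(f['s']['position'],f['s']['time_s'])
cv2.imwrite('pics/w1.png',ticks(f['image'],90,0,430,384,1.56))
E
```

```text
time_s: 0.78
position: [0.3188, 0.4408, 0.2222]
ee_rot: [[-1.0, -0.017, -0.0], [-0.017, 1.0, -0.0], [0.0, -0.0, -1.0]]
force: [0.3, -0.3, 0.1]
opening: 0.087
grasp_force: 0.0
time_s: 1.4
position: [0.5081, 0.1936, 0.2306]
ee_rot: [[-1.0, -0.016, 0.0], [-0.016, 1.0, 0.0], [-0.0, 0.0, -1.0]]
force: [1.7, 0.2, 1.0]
opening: 0.0869
grasp_force: 0.0
time_s: 1.65
position: [0.5069, 0.1953, 0.2301]
ee_rot: [[-1.0, -0.015, -0.001], [-0.015, 1.0, 0.0], [0.001, 0.0, -1.0]]
force: [-0.6, 0.1, -0.1]
opening: 0.0869
grasp_force: 0.0
[0.50649137 0.19593833 0.23012386] 1.7
```

View pics/w1.png

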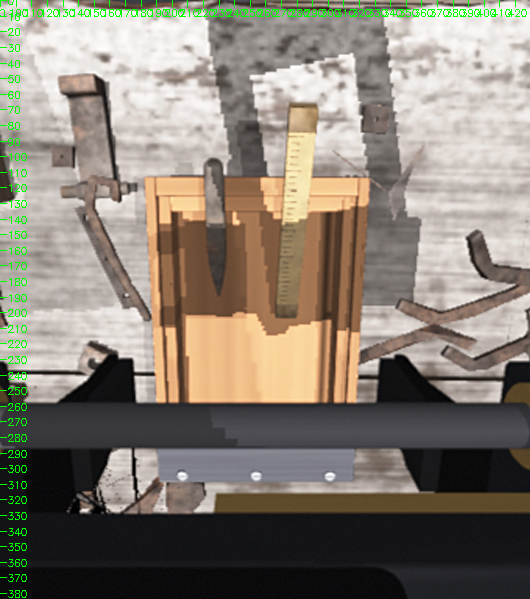

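The wrist view is sharp. It shows the sill's outer corners at (146,178) and (368,178), the rule from (302,103) to (288,318), the punch from (214,160) to its tip at (219,296), and the keeper's far edge at y 482. I'll refit using all the views.

```bash
cat > fit1.py <<'E'
from h import *
from scipy.optimize import least_squares
f=pickle.load(open('f0.pkl','rb'));T,S=f['top'],f['scene'];W=pickle.load(open('f1.pkl','rb'))
u=lambda x,y:(x/1.56+89.5,y/1.56-.5)
for n,w,a,b in [('sillR',u(146,178),(201.3,240.2),(199.5,208.6)),('sillL',u(368,178),(135.5,240.8),(148.9,185.8)),('rule hi',u(302,103),(153.3,259.5),(152.8,191.9)),('rule lo',u(288,318),(162.4,196.6),(194.5,177.5)),
 ('punch hi',u(214,160),(179.3,244.6),(177.6,196.1)),('punch lo',u(219,296),(184.4,203.7),(206.2,189.2))]:
    print(n,np.round(tri([T,S,W],[a,b,w])*1000,1),np.round(tri([S,W],[b,w])*1000,1),'wrist z66',np.round(onz(W,w,.066)*1000,1))
for n,w,z in [('keepFarR',u(160,482),.073),('keepFarL',u(354,482),.073),('rimR',u(157,402),.066),('rimL',u(357,402),.066)]: print(n,np.round(onz(W,w,z)*1000,1))
obs=[(W,(.073,.1105,.066),u(368,178)),(W,(-.073,.1105,.066),u(146,178)),(T,(.073,.1105,.066),(135.5,240.8)),(T,(-.073,.1105,.066),(201.3,240.2)),(S,(-.073,.1105,.066),(199.5,208.6)),
(T,(.073,-.0805,.073),(136.6,157.7)),(T,(-.073,-.0805,.073),(201.1,157.1))]
def r(v): return np.concatenate([proj(q,Rz(v[2])@np.array(p)+[v[0],v[1],v[3]])[0]-u for q,p,u in obs])
o=least_squares(r,[.54,.19,1.57,0]);print('case',np.round(o.x,4),np.round(r(o.x).reshape(-1,2),1).tolist())
E
python3 fit1.py
```

```text
sillR [437.3 121.1  66.7] [438.5 121.8  65.4] wrist z66 [438.4 122.   66. ]
sillL [435.4 267.4  62.1] [436.1 266.5  61.7] wrist z66 [436.2 265.4  66. ]
rule hi [397.6 216.5 102.5] [398.5 215.5 101.9] wrist z66 [391.9 221.   66. ]
rule lo [539.3 218.5  28.7] [542.6 220.2  24.9] wrist z66 [531.2 216.8  66. ]
punch hi [426.5 167.9  90.2] [426.4 168.9  90. ] wrist z66 [426.6 166.   66. ]
punch lo [521.  166.8  31.6] [522.3 167.8  30. ] wrist z66 [516.2 168.8  66. ]
keepFarR [658.9 124.3  73. ]
keepFarL [656.7 270.   73. ]
rimR [596.6 123.1  66. ]
rimL [594.4 269.3  66. ]
case [ 0.5471  0.196   1.5883 -0.0029] [[1.1, -0.9], [-0.3, -0.6], [1.1, -0.7], [0.0, -1.0], [0.1, 1.0], [0.3, -1.4], [-0.2, -1.3]]
```

The case is at about (0.547, 0.1955), with its long axis at a heading of +0.9°. The rule's middle is at about (0.469, 0.217, 0.065) and the punch's at (0.473, 0.1675, 0.061). Both lengths and heights check out, so I'll go for the rule.

```bash
python3 steer.py '0.014 0.011 0.04 0
0.014 0.011 0.04 0
0 0 0.02 0
0 0 0.02 0
0 0 0 0' 0.034
python3 - <<'E'
from h import *
from bench import env
plan([.478,.2173,.041],90.9,env.sense());print(env.sense()['opening'])
E
```

```text
time_s: 2.33
position: [0.4763, 0.2179, 0.1088]
ee_rot: [[-1.0, -0.019, -0.004], [-0.019, 1.0, -0.001], [0.004, -0.001, -1.0]]
force: [0.6, 0.2, 0.4]
opening: 0.045
grasp_force: 0.0
turn 0.0032 shift [-0.0019 -0.0006  0.0678] pos [0.4763 0.2179 0.1088] head 91.08
0.044994607110214656
```

```bash
python3 steer.py '-0.002 0 0.01 0
0 0 0.02 0
0 0 0.02 0
0 0 0.018 0
0 0 0 0' 0.034; python3 steer.py '0 0 0 0
0 0 0 0
0 0 0 0
0 0 0 0' 0 12
```

```text
time_s: 2.95
position: [0.4797, 0.2167, 0.0412]
ee_rot: [[-1.0, -0.016, -0.003], [-0.016, 1.0, -0.001], [0.003, -0.001, -1.0]]
force: [0.7, -0.6, -0.8]
opening: 0.0342
grasp_force: 0.0
time_s: 3.45
position: [0.4817, 0.2172, 0.0434]
ee_rot: [[-1.0, -0.016, 0.002], [-0.016, 1.0, 0.001], [-0.002, 0.001, -1.0]]
force: [0.9, 0.4, 3.3]
opening: 0.0162
grasp_force: 12.0
```

```bash
python3 steer.py '0 0 -0.015 0
-0.03 0 0 0
-0.03 0 0 0
-0.017 0 0 0
0 0 0 0'; python3 steer.py '0 0 0.012 0
0 0 0.012 0
0 0 0.004 0
0 0 0 0'
```

```text
time_s: 4.08
position: [0.5588, 0.218, 0.0583]
ee_rot: [[-1.0, -0.016, 0.001], [-0.016, 1.0, 0.0], [-0.001, 0.0, -1.0]]
force: [-0.2, 0.5, -0.7]
opening: 0.0157
grasp_force: 12.0
time_s: 4.58
position: [0.5571, 0.2181, 0.0288]
ee_rot: [[-1.0, -0.016, -0.001], [-0.016, 1.0, -0.0], [0.001, -0.0, -1.0]]
force: [-0.5, 0.1, -0.8]
opening: 0.0159
grasp_force: 12.0
```

```bash
python3 steer.py '0 0 0 0
0 0 0 0
0 0 -0.03 0
0 0 -0.04 0
0.01 -0.004 -0.04 0' 0.034; python3 steer.py '0.06 -0.02 -0.03 0
0.01 -0.025 0 0
0 0 0 0
0 0 0 0'
python3 - <<'E'
from h import *
from bench import env
f=env.grab_frame('wrist');f['s']=env.sense();pickle.dump(f,open('f2.pkl','wb'));plan([.482,.1675,.040],90.9,f['s'])
g=env.grab_frame('scene');pickle.dump(g,open('g2.pkl','wb'))
cv2.imwrite('pics/w2.png',side(ticks(f['image'],130,0,430,384,1.5),ticks(g['image'],145,128,257,228,3)))
E
```

```text
time_s: 5.2
position: [0.5483, 0.214, 0.141]
ee_rot: [[-1.0, -0.016, 0.001], [-0.016, 1.0, 0.0], [-0.001, 0.0, -1.0]]
force: [0.0, 0.1, 0.0]
opening: 0.0337
grasp_force: 0.0
time_s: 5.7
position: [0.4856, 0.1704, 0.1665]
ee_rot: [[-1.0, -0.016, 0.001], [-0.016, 1.0, 0.0], [-0.001, 0.0, -1.0]]
force: [0.1, -0.0, -0.2]
opening: 0.0344
grasp_force: 0.0
turn 0.0004 shift [ 0.0036 -0.0031  0.1263] pos [0.4856 0.1706 0.1663] head 90.92
```

View pics/w2.png

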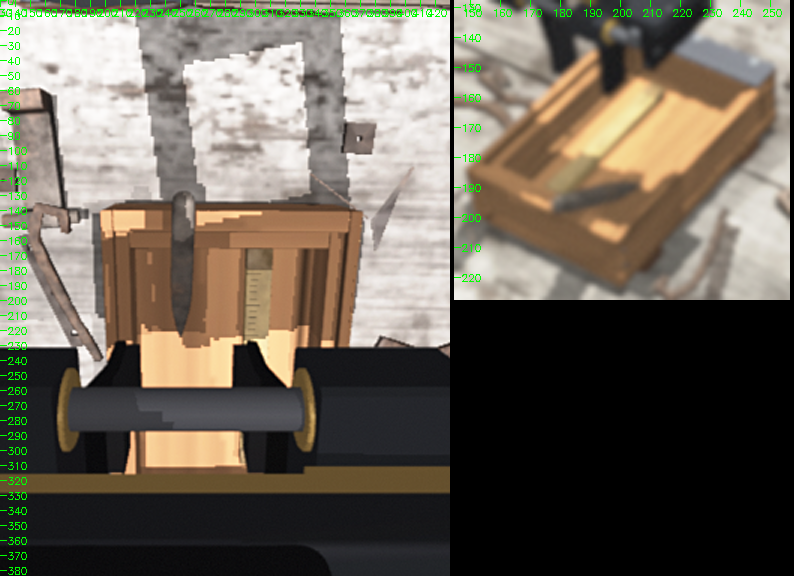

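The rule lies flat on the floor, its near end at about (260,249), just inside the wall. The punch is unmoved, from (183,195) to (181,335). I'll grip it next, with a narrower opening to clear the side wall.

```bash
python3 steer.py '0.003 -0.002 0.04 0
0 0 0.03 0
0 0 0 0
0 0 0 0' 0.022; python3 steer.py '0 0 0.02 0
0 0 0.02 0
0 0 0.019 0
0 0 0 0'; python3 steer.py '0 0 0 0
0 0 0 0
0 0 0 0' 0 12
```

```text
time_s: 6.3
position: [0.4829, 0.1685, 0.0971]
ee_rot: [[-1.0, -0.017, 0.001], [-0.017, 1.0, 0.0], [-0.001, 0.0, -1.0]]
force: [0.6, 0.0, -0.1]
opening: 0.0221
grasp_force: 0.0
time_s: 6.8
position: [0.4822, 0.1682, 0.0376]
ee_rot: [[-1.0, -0.016, -0.001], [-0.016, 1.0, -0.0], [0.001, -0.0, -1.0]]
force: [-0.8, -0.6, 0.4]
opening: 0.0222
grasp_force: 0.0
time_s: 7.18
position: [0.4834, 0.1684, 0.0387]
ee_rot: [[-1.0, -0.016, 0.003], [-0.016, 1.0, 0.001], [-0.003, 0.001, -1.0]]
force: [1.5, 1.4, 4.5]
opening: 0.012
grasp_force: 12.0
```

```bash
python3 steer.py '0 0 -0.015 0
-0.03 0 0 0
-0.03 0 0 0
-0.013 0 0 0
0 0 0 0'; python3 steer.py '0 0 0.012 0
0 0 0.009 0
0 0 0.003 0
0 0 0 0'; python3 steer.py '0 0 0 0
0 0 0 0
0 0 -0.03 0
0 0 -0.04 0
0.01 0 -0.04 0' 0.022; python3 steer.py '0.06 0 -0.01 0
0.05 0 -0.01 0
0 0 0 0
0 0 0 0'
python3 - <<'E'
from h import *
from bench import env
f=env.grab_frame('wrist');f['s']=env.sense();pickle.dump(f,open('f3.pkl','wb'));print(f['s']['position'])
cv2.imwrite('pics/w3.png',ticks(f['image'],90,0,430,384,1.56))
E
```

```text
time_s: 7.8
position: [0.5552, 0.1692, 0.0525]
ee_rot: [[-1.0, -0.016, -0.0], [-0.016, 1.0, -0.0], [0.0, -0.0, -1.0]]
force: [-0.8, 0.3, -1.3]
opening: 0.0121
grasp_force: 12.0
time_s: 8.3
position: [0.5545, 0.1692, 0.0278]
ee_rot: [[-1.0, -0.016, -0.001], [-0.016, 1.0, -0.0], [0.001, -0.0, -1.0]]
force: [-0.1, 0.3, -0.4]
opening: 0.0118
grasp_force: 12.0
time_s: 8.93
position: [0.5455, 0.169, 0.1397]
ee_rot: [[-1.0, -0.016, 0.001], [-0.016, 1.0, 0.0], [-0.001, 0.0, -1.0]]
force: [0.5, 1.3, 0.4]
opening: 0.0222
grasp_force: 0.0
time_s: 9.43
position: [0.436, 0.1675, 0.1591]
ee_rot: [[-1.0, -0.016, 0.002], [-0.016, 1.0, 0.0], [-0.002, 0.0, -1.0]]
force: [0.3, -1.6, 0.6]
opening: 0.0219
grasp_force: 0.0
[0.43627512 0.16736187 0.1588573 ]
```

View pics/w3.png

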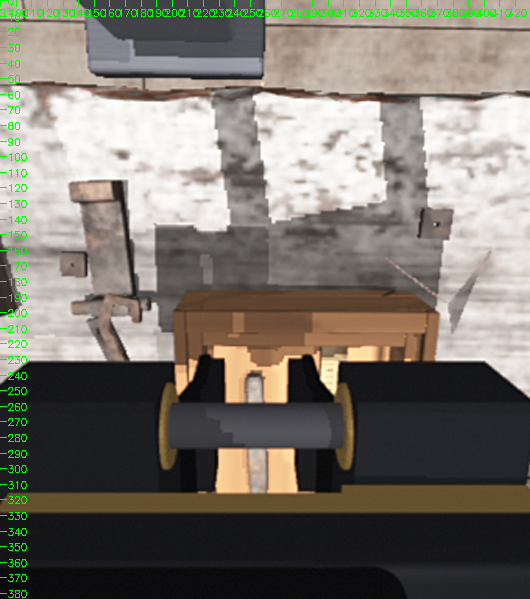

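The punch lies inside the case, its near end at about (255,375) in the picture, and the clevis, wedge and nut are undisturbed. I'll check the punch end, then plan the lid grasp.

```bash
python3 - <<'E'
from h import *
from bench import env
f=pickle.load(open('f3.pkl','rb'));print(onz(f,(255/1.56+89.5,375/1.56-.5),.0325));print(env.sense()['joint_positions'].round(2))
plan([.521,-.130,.12],-4.7,f['s'])
E
python3 steer.py '0 0 0 -0.184
0 0 0 -0.184
0 0 0 -0.184
0 0 0 -0.184
0 0 0 -0.184' 0.04; python3 steer.py '0 0 0 -0.184
0 0 0 -0.184
0 0 0 -0.185
0 0 0 0'
python3 - <<'E'
from h import *
from bench import env
plan([.521,-.130,.12],-4.7,env.sense());print(env.sense()['joint_positions'].round(2))
E
```

```text
[0.48817601 0.16650018 0.0325    ]
[ 0.2  -0.11  1.99 -0.    1.26 -1.39]
turn -1.4727 shift [ 0.2895 -0.1088  0.0384] pos [0.4363 0.1674 0.1589] head 90.92
time_s: 10.1
position: [0.4362, 0.1672, 0.158]
ee_rot: [[-0.588, -0.809, -0.001], [-0.809, 0.588, -0.0], [0.001, 0.0, -1.0]]
force: [-0.2, -0.7, 0.2]
opening: 0.0398
grasp_force: 0.0
time_s: 10.6
position: [0.424, 0.2043, 0.1558]
ee_rot: [[-0.127, -0.992, 0.016], [-0.991, 0.126, -0.047], [0.045, -0.022, -0.999]]
force: [-0.6, -0.6, -0.4]
opening: 0.0401
grasp_force: 0.0
turn -0.0443 shift [ 0.3231 -0.1232  0.0531] pos [0.424  0.2043 0.1558] head 172.76
[ 0.32 -0.09  1.98 -0.05  1.25 -2.68]
```

Joint 6 reached its range limit, so I'll turn the other way round.

```bash
for i in 1; do python3 steer.py '0 0 0 0.184
0 0 0 0.184
0 0 0 0.184
0 0 0 0.184
0 0 0 0.184';python3 steer.py '0 0 0 0.184
0 0 0 0.184
0 0 0 0.184
0 0 0 0.184
0 0 0 0.184';python3 steer.py '0 0 0 0.184
0 0 0 0.184
0 0 0 0.184
0 0 0 0.184
0 0 0 0.184'; done
python3 steer.py '0 0 0 0.184
0 0 0 0.15
0 0 0 0'
python3 - <<'E'
from h import *
from bench import env
plan([.521,-.130,.12],-4.7,env.sense());print(env.sense()['joint_positions'].round(2))
E
```

```text
time_s: 11.22
position: [0.4249, 0.2018, 0.156]
ee_rot: [[-0.872, -0.49, 0.016], [-0.49, 0.87, -0.048], [0.009, -0.049, -0.999]]
force: [-0.6, 0.1, 0.3]
opening: 0.04
grasp_force: 0.0
time_s: 11.85
position: [0.425, 0.2018, 0.1561]
ee_rot: [[-0.918, 0.397, 0.016], [0.396, 0.917, -0.047], [-0.034, -0.037, -0.999]]
force: [0.0, 0.1, -1.0]
opening: 0.0395
grasp_force: 0.0
time_s: 12.48
position: [0.4249, 0.2018, 0.1561]
ee_rot: [[-0.24, 0.971, 0.016], [0.969, 0.241, -0.048], [-0.05, 0.004, -0.999]]
force: [-0.5, 0.8, -0.2]
opening: 0.0401
grasp_force: 0.0
time_s: 12.85
position: [0.4248, 0.2019, 0.1561]
ee_rot: [[0.083, 0.996, 0.016], [0.995, -0.082, -0.047], [-0.046, 0.02, -0.999]]
force: [0.3, -0.2, -0.5]
opening: 0.0398
grasp_force: 0.0
turn -0.0005 shift [-0.3207  0.1223  0.0534] pos [0.4248 0.2019 0.1561] head -4.73
[ 0.31 -0.09  1.98 -0.05  1.25  0.41]
```

The limit left a harmless tilt of about 2.8°, almost all of it about the finger-closing axis. I'll carry on to the lid.

```bash
python3 steer.py '-0.0535 0.0204 0.006 0
-0.0535 0.0204 0.006 0
-0.0535 0.0204 0.006 0
-0.0535 0.0204 0.006 0
-0.0535 0.0204 0.006 0';python3 steer.py '-0.0532 0.0203 0.003 0
0 0 0 0
0 0 0 0'
python3 - <<'E'
from h import *
from bench import env
f=env.grab_frame('wrist');f['s']=env.sense();pickle.dump(f,open('f4.pkl','wb'));plan([.521,-.130,.043],-4.7,f['s'])
cv2.imwrite('pics/w4.png',ticks(f['image'],90,0,430,384,1.56))
E
```

```text
time_s: 13.48
position: [0.5045, -0.0762, 0.1407]
ee_rot: [[0.08, 0.997, 0.017], [0.996, -0.08, -0.047], [-0.046, 0.021, -0.999]]
force: [0.6, 0.3, -0.2]
opening: 0.0401
grasp_force: 0.0
time_s: 13.85
position: [0.5193, -0.1286, 0.14]
ee_rot: [[0.083, 0.996, 0.016], [0.996, -0.082, -0.046], [-0.045, 0.019, -0.999]]
force: [0.0, 0.3, -0.7]
opening: 0.0399
grasp_force: 0.0
turn 0.0010 shift [ 0.0024 -0.      0.0971] pos [ 0.5193 -0.1279  0.1401] head -4.64
```

View pics/w4.png

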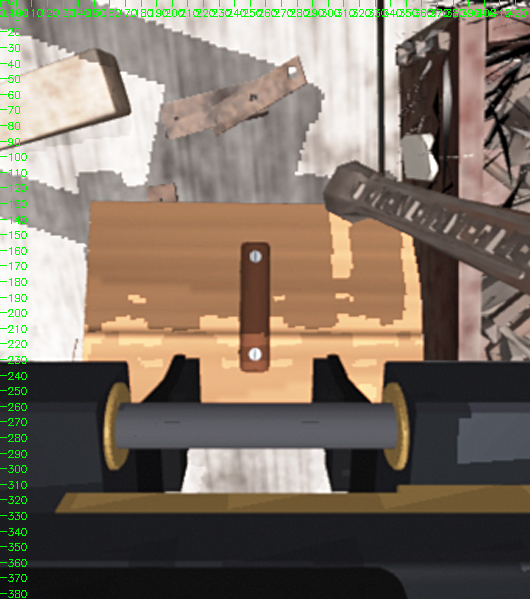

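The wrist view shows the cleat upright at (255,305), with its screws at (255,256) and (255,354). A tool handle from the scrap box overhangs the lid's far left corner at (350,190), so I need its height.

Run:
```python
from h import *
f=pickle.load(open('f0.pkl','rb'));T,S=f['top'],f['scene'];W=pickle.load(open('f4.pkl','rb'))
u=lambda x,y:(x/1.56+89.5,y/1.56-.5)
for n,w,a,b in [('s1',u(255,256),(297.3,203.1),(306.7,230.9)),('s2',u(255,354),(318.7,205.1),(326.0,234.2)),('tip',u(347,195),(286,181),(311.5,218))]:
    p=tri([T,S,W],[a,b,w]);print(n,p.round(4),[(proj(q,p)[0]-x).round(1) for q,x in((T,a),(S,b),(W,w))])
```

```text
s1 [ 0.5229 -0.1017  0.0454] [array([ 0.1, -0.1]), array([ 0.2, -0. ]), array([-1.3, -1.3])]
s2 [ 0.518  -0.1478  0.0692] [array([ 0.1, -0.4]), array([ 0.1, -0. ]), array([-2.2, -0.6])]
tip [ 0.5803 -0.0808  0.0185] [array([ 1.2, -0.9]), array([-1.5,  0.2]), array([2.2, 2.9])]
```

The handle's tip sits just over the lid's corner at about (0.58, −0.08, 0.02). I'll grip the cleat and slide the lid back clear of it before lifting.

```bash
python3 steer.py '0.002 0.001 0.03 0
0 0 0.03 0
0 0 0.02 0
0 0 0.014 0
0 0 0 0'; python3 steer.py '0 0 0 0
0 0 0 0
0 0 0 0' 0 25
```

```text
time_s: 14.52
position: [0.5216, -0.1298, 0.0457]
ee_rot: [[0.081, 0.997, 0.015], [0.996, -0.081, -0.046], [-0.045, 0.019, -0.999]]
force: [-0.2, -0.2, 0.3]
opening: 0.0401
grasp_force: 0.0
time_s: 14.9
position: [0.5225, -0.1311, 0.0473]
ee_rot: [[0.083, 0.996, 0.017], [0.995, -0.082, -0.048], [-0.046, 0.021, -0.999]]
force: [-3.8, 1.0, 1.5]
opening: 0.0173
grasp_force: 1.5
```

```bash
python3 steer.py '0 0 0.003 0
0 0 0 0' 0 25; python3 steer.py '0 -0.02 0 0
0 -0.025 0 0
0 -0.02 0 0
0 0 0 0'
```

```text
time_s: 15.15
position: [0.5227, -0.1312, 0.0467]
ee_rot: [[0.083, 0.996, 0.016], [0.995, -0.083, -0.047], [-0.046, 0.02, -0.999]]
force: [-11.2, 5.9, 24.9]
opening: 0.016
grasp_force: 25.2
time_s: 15.65
position: [0.4616, -0.127, 0.0471]
ee_rot: [[0.084, 0.996, 0.026], [0.995, -0.083, -0.05], [-0.048, 0.03, -0.998]]
force: [-3.8, 5.3, 25.1]
opening: 0.0158
grasp_force: 25.1
```

```bash
python3 steer.py '0 0 -0.01 0
0 0 -0.03 0
0 0 -0.04 0
0 0 0 0'
python3 - <<'E'
from h import *
from bench import env
f=env.grab_frame('wrist');f['s']=env.sense();g=env.grab_frame('scene');pickle.dump((f,g),open('f5.pkl','wb'))
cv2.imwrite('pics/w5.png',side(ticks(f['image'],90,60,430,384,1.2),ticks(g['image'],250,190,380,300,2.9)))
E
```

```text
time_s: 16.15
position: [0.4585, -0.123, 0.1252]
ee_rot: [[0.083, 0.996, 0.023], [0.995, -0.082, -0.05], [-0.048, 0.027, -0.999]]
force: [0.3, 0.4, -2.3]
opening: 0.0155
grasp_force: 24.9
```

View pics/w5.png

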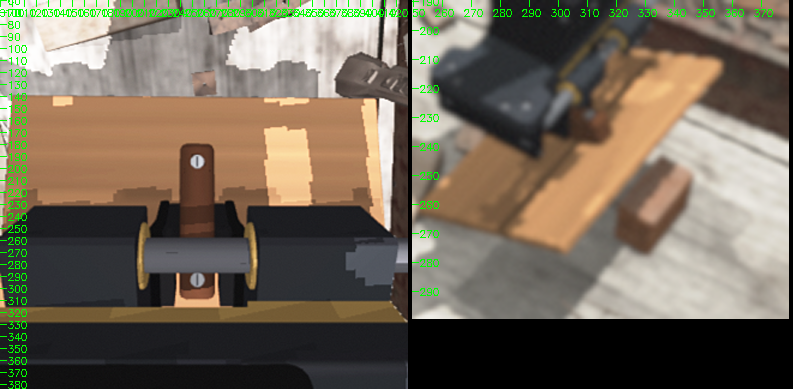

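The lid is up and clear, with the handle and block untouched. I'll fit the lid's pose in the hand.

```bash
cat > lidfit.py <<'E'
from h import *
from scipy.optimize import least_squares
from scipy.spatial.transform import Rotation as Ro
def R(v): return Ro.from_euler('ZYX',[v[3],-v[4],v[5]]).as_matrix()
def fit(L,v0):
    r=lambda v: np.concatenate([proj(q,R(v)@np.array(p)+v[:3])[0]-u for q,p,u in L])
    o=least_squares(r,v0,loss='soft_l1');v=o.x
    print('lid',np.round(v[:3],4),'deg',np.degrees(v[3:]).round(2),np.round(r(v).reshape(-1,2),1).tolist());return v
E
python3 - <<'E'
from lidfit import *
W,S=pickle.load(open('f5.pkl','rb'))
w=lambda x,y:(x/1.2+89.5,y/1.2+59.5); s=lambda x,y:((x-412)/2.9+249.5,y/2.9+189.5)
L=[(S,(-.064,-.096,.008),s(418,217)),(S,(.064,-.096,.008),s(567,250)),(S,(.064,.096,.008),s(722,63)),(W,(-.064,.096,.008),w(378,97)),(W,(-.026,0,.028),w(197,161)),(W,(.026,0,.028),w(197,280))]
for t in (.4,.05): v=fit(L,[.46,-.12,.1,-1.65,t,0])
s=W['s'];print('cleat in tool',s['ee_rot'].T@(R(v)@[0,0,.028]+v[:3]-s['position']))
E
```

```text
lid [ 0.4588 -0.1312  0.1056] deg [-95.64  25.18   0.65] [[0.6, -3.1], [0.3, -0.2], [1.3, -0.8], [-0.1, -0.1], [-0.1, 0.7], [-0.4, -1.0]]
lid [ 0.4588 -0.1312  0.1056] deg [-95.64  25.18   0.65] [[0.6, -3.1], [0.3, -0.2], [1.3, -0.8], [-0.1, -0.1], [-0.1, 0.7], [-0.4, -1.0]]
cleat in tool [ 0.00287628  0.00247314 -0.0079416 ]
```

The lid still tilts 25° in the grip. I'll level it by pressing its low side onto the fixed block, so first I locate the block top.

Run:
```python
from h import *
from bench import env
W,S=pickle.load(open('f5.pkl','rb'));T=pickle.load(open('f0.pkl','rb'))['top']
s=lambda x,y:((x-412)/2.9+249.5,y/2.9+189.5)
for p in [(692,160),(655,155),(617,200),(660,212)]: print('block top corner',onz(S,s(*p),.042).round(3))
print('box front',[onz(T,(p/1.5625,258/1.5625),.07).round(3) for p in (405,630)])
```

```text
block top corner [ 0.536 -0.189  0.042]
block top corner [ 0.526 -0.164  0.042]
block top corner [ 0.475 -0.159  0.042]
block top corner [ 0.482 -0.189  0.042]
box front [array([ 0.609, -0.01 ,  0.07 ]), array([ 0.612, -0.348,  0.07 ])]
```

```bash
python3 - <<'E'
from h import *
from bench import env
s=env.sense();p=s['position'];h=np.degrees(np.arctan2(s['ee_rot'][1,1],s['ee_rot'][0,1]))
plan(p+[.035,-.092,0],h,s);plan(p+[0,0,-.061],h,s)
E
python3 steer.py '-0.044 0.02 0.004 0
-0.044 0.021 0.002 0
0 0 0 0
0 0 0.03 0
0.001 0 0.015 0'; python3 steer.py '0.001 0 0.008 0
0 0 0.005 0
0 0 0 0'
```

```text
turn -0.0000 shift [-0.0887  0.0424  0.0049] pos [ 0.4559 -0.1219  0.1216] head -4.72
turn -0.0000 shift [ 0.0028 -0.0012  0.0609] pos [ 0.4559 -0.1219  0.1216] head -4.72
time_s: 16.88
position: [0.4893, -0.2134, 0.0736]
ee_rot: [[0.083, 0.996, 0.014], [0.996, -0.082, -0.046], [-0.044, 0.017, -0.999]]
force: [-1.0, -1.8, 3.9]
opening: 0.0156
grasp_force: 25.0
time_s: 17.25
position: [0.4911, -0.2139, 0.0632]
ee_rot: [[0.083, 0.996, 0.017], [0.996, -0.082, -0.047], [-0.046, 0.02, -0.999]]
force: [-1.2, -1.7, 1.1]
opening: 0.0156
grasp_force: 25.0
```

```bash
python3 steer.py '0 0 0.002 0
0 0 0.001 0
0 0 0 0
0 0 -0.03 0
0 0 -0.04 0'; python3 steer.py '0 0 -0.03 0
0 0 0 0'
python3 - <<'E'
from lidfit import *
from bench import env
f=env.grab_frame('wrist');f['s']=s=env.sense();g=env.grab_frame('scene');pickle.dump((f,g),open('f6.pkl','wb'))
im=f['image'].astype(int);m=(im.min(2)>110)&(im.max(2)-im.min(2)<60)
n,_,st,c=cv2.connectedComponentsWithStats(m[150:330,235:275].astype(np.uint8))
print([(st[i][4],(c[i]+[235,150]).round(1).tolist()) for i in range(1,n) if st[i][4]>20])
for roll in (0,5,10,25):
    # pivot at tool (.003,.0025,-.003)
    v=[0,0,0,np.radians(-95.1),np.radians(roll),.01];piv=s['position']+s['ee_rot']@[.0029,.0025,-.003]
    o=piv-R(v)@[0,0,.024];print(roll,proj(f,np.array([o+R(v)@np.array(q) for q in([-.026,0,.028],[.026,0,.028])])).round(1).tolist())
E
```

```text
time_s: 17.88
position: [0.4887, -0.2094, 0.1288]
ee_rot: [[0.083, 0.996, 0.014], [0.996, -0.082, -0.044], [-0.043, 0.017, -0.999]]
force: [0.9, -0.1, -2.1]
opening: 0.0156
grasp_force: 25.0
time_s: 18.12
position: [0.4913, -0.2098, 0.1622]
ee_rot: [[0.083, 0.996, 0.022], [0.995, -0.082, -0.049], [-0.047, 0.026, -0.999]]
force: [0.3, -0.3, -1.6]
opening: 0.0159
grasp_force: 25.0
[(np.int32(113), [253.8, 201.7]), (np.int32(93), [254.3, 291.6])]
0 [[254.1, 195.9], [253.5, 283.1]]
5 [[254.0, 194.1], [253.6, 284.7]]
10 [[253.9, 192.7], [253.7, 286.0]]
25 [[253.6, 190.9], [254.0, 287.7]]
```

Screw spacing is now 89.9 px, against 99.1 px when tilted, so the lid is level in the hand. I'll pin down its sideways offset numerically.

```bash
cat > m6.py <<'E'
from lidfit import *
from scipy.optimize import least_squares
W,S=pickle.load(open('f6.pkl','rb'));s=W['s']
hs=lambda im:cv2.cvtColor(im,cv2.COLOR_RGB2HSV)
h=hs(W['image']);m=((h[...,0]<22)&(h[...,1]>90)).astype(np.uint8)
rows={}
for c in (120,150,180,210,300,330,360,390):
    r=np.where(m[:,c])[0]; rows[c]=[int(r.min()) if len(r) else None, h[r.min()-3:r.min()+4:2,c,1].tolist() if len(r) else None]
print(rows)
h=hs(S['image']);m=((h[...,0]<22)&(h[...,1]>110)&(h[...,2]>90)).astype(np.uint8)
m[:, :215]=0
n,l,st,c=cv2.connectedComponentsWithStats(m)
i=1+np.argmax(st[1:,4]);ct=max(cv2.findContours((l==i).astype(np.uint8),0,2)[0],key=cv2.contourArea)
print(st[i],cv2.approxPolyDP(ct,3,True)[:,0].tolist())
E
python3 m6.py
```

```text
{120: [122, [13, 57, 118, 85]], 150: [122, [16, 57, 127, 124]], 180: [122, [16, 80, 125, 124]], 210: [122, [12, 59, 127, 124]], 300: [121, [18, 49, 127, 121]], 330: [121, [20, 55, 116, 81]], 360: [121, [4, 33, 112, 79]], 390: [36, [51, 87, 112, 99]]}
[  215     0   213   112 13930] [[215, 0], [216, 50], [220, 46], [230, 49], [237, 58], [259, 61], [262, 68], [272, 58], [266, 79], [272, 100], [284, 109], [374, 111], [377, 87], [398, 62], [415, 56], [427, 66], [425, 55], [409, 52], [423, 53], [405, 44], [374, 19], [360, 13], [304, 6], [246, 6], [232, 0]]
```

```bash
cat > m7.py <<'E'
from lidfit import *
import sys
def offs(f,v1,v2,ve,zt=.008):
    s=f['s'];Rt=s['ee_rot'];y=Rt[:,1]
    def pose(xt,roll,zt):
        # lid y = tool y; lid x = about -tool x rotated by roll about y ; lid z up
        x0=-np.cross([0,0,1.],y)*1;x0=np.cross(y,[0,0,1.]);x0/=np.linalg.norm(x0);z0=np.cross(x0,y)
        x=np.cos(roll)*x0+np.sin(roll)*z0;Rl=np.c_[x,y,np.cross(x,y)]
        return Rl,s['position']+Rt@[xt,0,-zt]-Rl@[0,0,.028]
    def r(p):
        Rl,o=pose(p[0],p[1],p[3]);P=lambda q:proj(f,o+Rl@np.array(q))[0][1]
        return [P([-p[2],0,.028])-v1,P([p[2],0,.028])-v2,P([-.064,0,.008])-ve,(p[3]-zt)*1000,(p[2]-.026)*2000]
    o=least_squares(r,[0,0,.026,zt]);Rl,og=pose(o.x[0],o.x[1],o.x[3])
    print('xt %.4f roll %.2f a %.4f zt %.4f'%(o.x[0],np.degrees(o.x[1]),o.x[2],o.x[3]),np.round(r(o.x),2));return Rl,og
if __name__=='__main__':
    W,S=pickle.load(open('f6.pkl','rb'));Rl,o=offs(W,201.7,291.6,121.5);print(o,np.round(Rl,3).tolist())
E
python3 m7.py
```

```text
xt -0.0000 roll -0.42 a 0.0265 zt 0.0094 [-0.16 -1.4   1.3   1.37  0.91]
[ 0.49041307 -0.20863249  0.14135689] [[-0.082, 0.996, -0.023], [-0.997, -0.082, -0.006], [-0.007, 0.022, 1.0]]
```

```bash
cat > toLid.py <<'E'
from m7 import *
from bench import env
W,S=pickle.load(open('f6.pkl','rb'));Rl,o=offs(W,201.7,291.6,121.5);q=W['s']['ee_rot'].T@(o-W['s']['position'])
s=env.sense();tx,ty,tz,h=map(float,sys.argv[1:])
R=s['ee_rot'];d=np.radians(h)-np.arctan2(R[1,1],R[0,1]);R2=Rz(d)@R
print('lid origin now',(s['position']+R@q).round(4));plan(np.array([tx,ty,tz])-R2@q,h,s)
E
python3 steer.py '0 0 0 -0.098
0 0 0 0'; python3 toLid.py .529 .1952 .10 0.9
```

```text
time_s: 18.48
position: [0.4883, -0.2086, 0.1575]
ee_rot: [[-0.014, 1.0, 0.014], [0.999, 0.015, -0.045], [-0.045, 0.013, -0.999]]
force: [0.3, 0.3, -2.3]
opening: 0.0157
grasp_force: 25.0
xt -0.0000 roll -0.42 a 0.0265 zt 0.0094 [-0.16 -1.4   1.3   1.37  0.91]
lid origin now [ 0.4885 -0.208   0.1388]
turn -0.0010 shift [0.4039 0.0463 0.0211] pos [ 0.4883 -0.2086  0.1575] head 0.84
```

```bash
python3 steer.py '0.0577 0.0066 0 0
0.0577 0.0066 0 0
0.0577 0.0066 0 0
0.0577 0.0066 0.003 0
0.0577 0.0066 0.006 0'; python3 steer.py '0.0577 0.0066 0.006 0
0.0577 0.0067 0.006 0
0 0 0 0
0 0 0 0'; python3 toLid.py .529 .1952 .074 0.9
python3 - <<'E'
from h import *
from bench import env
f=env.grab_frame('wrist');f['s']=env.sense();g=env.grab_frame('scene');t=env.grab_frame('top');pickle.dump((f,g,t),open('f8.pkl','wb'))
E
```

```text
time_s: 19.1
position: [0.5179, 0.0807, 0.1366]
ee_rot: [[-0.012, 1.0, 0.016], [0.999, 0.013, -0.047], [-0.047, 0.015, -0.999]]
force: [0.2, -0.3, -2.8]
opening: 0.0155
grasp_force: 25.0
time_s: 19.6
position: [0.5292, 0.1936, 0.119]
ee_rot: [[-0.015, 1.0, 0.014], [0.999, 0.015, -0.048], [-0.049, 0.014, -0.999]]
force: [0.2, -0.3, -2.3]
opening: 0.0158
grasp_force: 25.0
xt -0.0000 roll -0.42 a 0.0265 zt 0.0094 [-0.16 -1.4   1.3   1.37  0.91]
lid origin now [0.5295 0.1941 0.1004]
turn -0.0004 shift [ 0.0024 -0.0008  0.0263] pos [0.5292 0.1936 0.119 ] head 0.88
```

Run:
```python
from m7 import *
f,g,t=pickle.load(open('f8.pkl','rb'));im=f['image'];h=cv2.cvtColor(im,cv2.COLOR_RGB2HSV)
for c in (170,200,230,300,330):
    print(c,'sat',h[60:130:2,c,1].tolist());print('   val',h[60:130:2,c,2].tolist())
C=[.547,.1955];
for nm,p in [('rim outer L',(.073,y,.066)) for y in(0,.05)]+[('rebate edge L',(.066,y,.066)) for y in (0,.05)]+[('ledge inner',(.058,0,.058))]:
    print(nm,p,proj(f,Rz(1.5865)@np.array(p)+[*C,0]).round(1))
R=f['s']['ee_rot'];W,S=pickle.load(open('f6.pkl','rb'));Rl,o=offs(W,201.7,291.6,121.5);Rt=W['s']['ee_rot']
for p in [(-.064,0,.008),(-.064,-.05,.008)]: print('lid edge',proj(f,f['s']['position']+R@Rt.T@(Rl@np.array(p)+o-W['s']['position'])).round(1))
```

```text
170 sat [20, 17, 21, 18, 18, 22, 24, 27, 22, 23, 24, 22, 17, 18, 17, 15, 22, 19, 19, 19, 14, 106, 125, 124, 125, 122, 125, 123, 124, 121, 121, 125, 125, 125, 124]
   val [138, 138, 133, 128, 126, 126, 125, 125, 125, 121, 117, 205, 224, 226, 227, 231, 171, 145, 148, 148, 146, 106, 177, 177, 177, 177, 176, 137, 179, 187, 189, 120, 174, 180, 179]
200 sat [19, 19, 19, 18, 19, 15, 19, 16, 16, 17, 17, 16, 15, 19, 17, 19, 19, 18, 16, 13, 17, 120, 123, 125, 123, 124, 125, 123, 125, 122, 122, 124, 125, 125, 124]
   val [150, 149, 147, 145, 150, 152, 159, 162, 163, 164, 163, 161, 155, 149, 148, 148, 151, 156, 157, 153, 153, 100, 178, 177, 178, 179, 179, 141, 141, 188, 190, 130, 177, 170, 181]
230 sat [21, 20, 15, 20, 15, 17, 18, 18, 19, 18, 17, 19, 20, 22, 21, 24, 24, 25, 27, 27, 19, 112, 125, 125, 126, 125, 125, 123, 125, 121, 122, 125, 123, 126, 126]
   val [149, 152, 151, 151, 149, 152, 156, 158, 160, 154, 150, 148, 143, 139, 134, 129, 126, 124, 124, 124, 123, 109, 179, 178, 178, 180, 183, 141, 141, 189, 188, 153, 178, 170, 180]
300 sat [19, 21, 21, 21, 22, 23, 23, 24, 24, 22, 20, 19, 21, 1
[... 276 characters left out ...]
1, 182]
330 sat [12, 10, 10, 9, 9, 10, 11, 7, 7, 7, 9, 10, 10, 9, 7, 9, 8, 19, 17, 30, 50, 94, 107, 83, 80, 128, 122, 126, 125, 128, 125, 116, 86, 85, 85]
   val [233, 235, 237, 237, 237, 239, 242, 246, 245, 243, 239, 237, 240, 240, 240, 238, 246, 145, 148, 144, 168, 122, 254, 253, 255, 180, 188, 128, 126, 140, 145, 240, 253, 253, 252]
rim outer L (0.073, 0, 0.066) [[278.4 102.2]]
rim outer L (0.073, 0.05, 0.066) [[201.1 102.2]]
rebate edge L (0.066, 0, 0.066) [[278.1 113.4]]
rebate edge L (0.066, 0.05, 0.066) [[201.6 113.4]]
ledge inner (0.058, 0, 0.058) [[276.8 124.8]]
xt -0.0000 roll -0.42 a 0.0265 zt 0.0094 [-0.16 -1.4   1.3   1.37  0.91]
lid edge [[252.6 125.1]]
lid edge [[157.7 125. ]]
```

```bash
python3 - <<'E'
from h import *
f,g,t=pickle.load(open('f8.pkl','rb'))
for v in (121,122):
  for z in (.105,.108,.111): print(v,z,[onz(f,(c,v),z)[1].round(4) for c in (170,230,330)])
print(f['s']['position'])
im=cv2.cvtColor(f['image'],cv2.COLOR_RGB2HSV)
m=(f['image'].astype(int).min(2)>110)&(np.ptp(f['image'].astype(int),axis=2)<60)
n,_,st,c=cv2.connectedComponentsWithStats(m[150:330,235:275].astype(np.uint8));print([(st[i][4],(c[i]+[235,150]).round(1).tolist()) for i in range(1,n) if st[i][4]>20])
E
python3 - <<'E'
import sys;sys.path.insert(0,'.')
from m7 import *
import os;os.chdir('.')
f,g,t=pickle.load(open('f8.pkl','rb'))
E
```

```text
121 0.105 [np.float64(0.2586), np.float64(0.2591), np.float64(0.2599)]
121 0.108 [np.float64(0.2589), np.float64(0.2593), np.float64(0.2601)]
121 0.111 [np.float64(0.2591), np.float64(0.2595), np.float64(0.2603)]
122 0.105 [np.float64(0.2581), np.float64(0.2586), np.float64(0.2593)]
122 0.108 [np.float64(0.2583), np.float64(0.2588), np.float64(0.2596)]
122 0.111 [np.float64(0.2586), np.float64(0.259), np.float64(0.2598)]
[0.52958707 0.19293951 0.11947726]
[(np.int32(112), [253.8, 201.8]), (np.int32(94), [254.4, 291.5])]
```

The lid's edge lies within about 0.5 mm of where it should be sideways. I'll lower it to the sill, nose kept short of the keeper, and let go.

```bash
python3 steer.py '0.001 -0.003 0.015 0
0.001 0 0.012 0
0 0 0.004 0
0 0 0 0'; python3 toLid.py .527 .1952 .0675 0.9
```

```text
time_s: 20.25
position: [0.5273, 0.1939, 0.0886]
ee_rot: [[-0.015, 1.0, 0.016], [0.999, 0.015, -0.048], [-0.048, 0.015, -0.999]]
force: [0.5, -0.3, -1.4]
opening: 0.0157
grasp_force: 25.0
xt -0.0000 roll -0.42 a 0.0265 zt 0.0094 [-0.16 -1.4   1.3   1.37  0.91]
lid origin now [0.5275 0.1945 0.07  ]
turn -0.0004 shift [ 0.0008 -0.0005  0.0025] pos [0.5273 0.1939 0.0886] head 0.88
```

```bash
python3 steer.py '0.0005 0 0.002 0
0 0 0.001 0
0 0 0 0'; python3 steer.py '0 0 0 0
0 0 0 0
0 0 0 0' 0.026; python3 steer.py '0 0 -0.01 0
0 0 -0.03 0
0 0 -0.04 0
0 0 -0.03 0
0 0 0 0' 0.04
python3 - <<'E'
from h import *
from bench import env
f=env.grab_frame('wrist');f['s']=env.sense();g=env.grab_frame('scene');t=env.grab_frame('top');pickle.dump((f,g,t),open('f9.pkl','wb'))
cv2.imwrite('pics/w9.png',side(ticks(f['image'],70,0,440,384,1.2),np.vstack([ticks(g['image'],140,110,265,230,2.8),ticks(t['image'],120,135,215,270,1.9)[:,:,:]*1 if 0 else cv2.resize(ticks(t['image'],125,138,215,260,2),(350,250))])))
E
```

```text
time_s: 20.62
position: [0.5278, 0.1946, 0.0865]
ee_rot: [[-0.015, 1.0, 0.017], [0.999, 0.016, -0.047], [-0.048, 0.016, -0.999]]
force: [-0.1, -0.3, -2.8]
opening: 0.0158
grasp_force: 25.0
time_s: 21.0
position: [0.528, 0.1946, 0.0867]
ee_rot: [[-0.015, 1.0, 0.017], [0.999, 0.016, -0.047], [-0.047, 0.017, -0.999]]
force: [-0.2, 0.4, -0.1]
opening: 0.0255
grasp_force: 0.0
time_s: 21.62
position: [0.528, 0.2004, 0.2003]
ee_rot: [[-0.015, 1.0, 0.024], [0.999, 0.016, -0.046], [-0.046, 0.023, -0.999]]
force: [0.6, 0.0, 0.2]
opening: 0.0402
grasp_force: 0.0
```

View pics/w9.png

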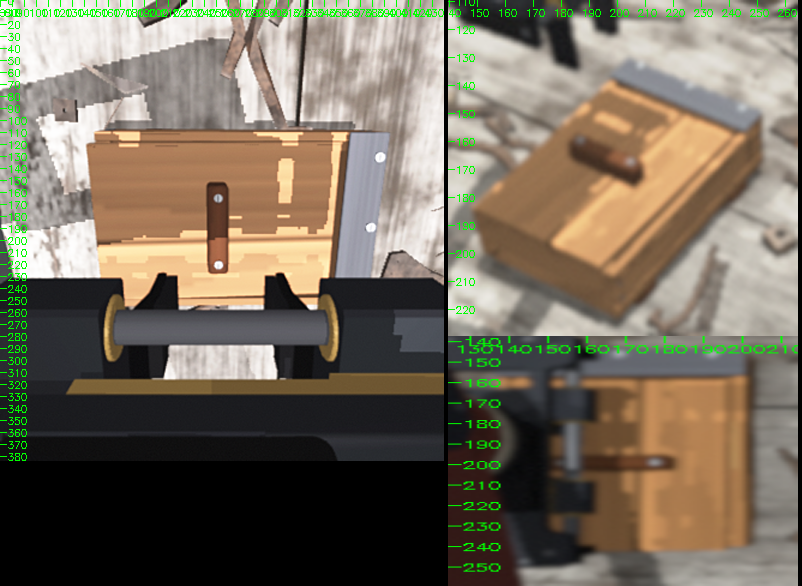

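The lid rests on the case by itself: its tail overhangs the sill at the left edge (87,143), its nose is next to the keeper at x≈345, and its sides are parallel to the rim, with the cleat at (218,230). I'll straddle the cleat with open fingers and push gently, watching the force.

```bash
python3 steer.py '0 0.002 0.05 0
0 0 0.05 0
0 0 0.015 0
0 0 0.006 0
0 0 0 0' 0.04; python3 steer.py '0 0.004 0 0
0 0.004 0 0
0 0.004 0 0
0 0 0 0'
```

```text
time_s: 22.4
position: [0.5308, 0.1943, 0.0765]
ee_rot: [[-0.015, 1.0, 0.018], [0.999, 0.016, -0.047], [-0.047, 0.018, -0.999]]
force: [0.4, 0.3, 1.0]
opening: 0.0402
grasp_force: 0.0
time_s: 22.9
position: [0.5423, 0.1942, 0.0758]
ee_rot: [[-0.015, 1.0, 0.017], [0.999, 0.016, -0.047], [-0.048, 0.017, -0.999]]
force: [-0.7, 0.4, 0.2]
opening: 0.0404
grasp_force: 0.2
```

```bash
python3 steer.py '0 0.003 -0.002 0
0 0.003 0 0
0 0.003 0 0
0 0 0 0'
python3 - <<'E'
from h import *
from bench import env
f=env.grab_frame('wrist');f['s']=env.sense();pickle.dump(f,open('f10.pkl','wb'))
m=(f['image'].astype(int).min(2)>110)&(np.ptp(f['image'].astype(int),axis=2)<60)
n,_,st,c=cv2.connectedComponentsWithStats(m[150:330,235:300].astype(np.uint8));print([(st[i][4],(c[i]+[235,150]).round(1).tolist(),onz(f,c[i]+[235,150],.087).round(4)) for i in range(1,n) if st[i][4]>20])
print(f['s']['force'])
E
```

```text
time_s: 23.4
position: [0.5513, 0.1944, 0.0778]
ee_rot: [[-0.015, 1.0, 0.017], [0.999, 0.016, -0.047], [-0.048, 0.017, -0.999]]
force: [0.2, 0.1, 0.4]
opening: 0.04
grasp_force: 0.0
[(np.int32(21), [235.7, 204.3], array([0.5427, 0.2207, 0.087 ])), (np.int32(41), [236.7, 295.0], array([0.5431, 0.1671, 0.087 ]))]
[ 0.1330896  -0.07633255 -0.08718332]
```

Force stayed near zero with the nose 7 mm past the keeper's edge, so it is going under. I'll continue to home.

```bash
python3 steer.py '0 0.003 0 0
0 0.002 0 0
0 0.0015 0 0
0 0 0 0
0 0 0 0'
cat > chk.py <<'E'
from h import *
from bench import env
import sys
f=env.grab_frame('wrist');f['s']=env.sense();pickle.dump(f,open(sys.argv[1],'wb'))
m=(f['image'].astype(int).min(2)>110)&(np.ptp(f['image'].astype(int),axis=2)<60)
a=int(sys.argv[2]);n,_,st,c=cv2.connectedComponentsWithStats(m[130:330,a:a+70].astype(np.uint8));print([(int(st[i][4]),(c[i]+[a,130]).round(1).tolist(),onz(f,c[i]+[a,130],.086).round(4).tolist()) for i in range(1,n) if 20<st[i][4]<200])
print(f['s']['position'],f['s']['force'],f['s']['time_s'])
E
python3 chk.py f11.pkl 205
```

```text
time_s: 24.08
position: [0.5576, 0.1946, 0.0779]
ee_rot: [[-0.015, 1.0, 0.017], [0.999, 0.016, -0.047], [-0.048, 0.017, -0.999]]
force: [0.1, 0.8, -0.2]
opening: 0.0401
grasp_force: 0.1
[(118, [230.0, 201.4], [0.546, 0.2219, 0.086]), (93, [232.5, 290.7], [0.547, 0.1692, 0.086])]
[0.55756891 0.19454742 0.07799428] [1.45791284 0.39209626 0.40919252] 24.125
```

```bash
python3 steer.py '0 0.001 0 0
0 0.001 0 0
0 0 0 0
0 0 0 0'; python3 chk.py f12.pkl 195; python3 steer.py '0 -0.006 0 0
0 0 -0.02 0
0 0 -0.04 0
0 0 -0.03 0
0 0 0 0';python3 chk.py f13.pkl 210
```

```text
time_s: 24.62
position: [0.5592, 0.1946, 0.0779]
ee_rot: [[-0.015, 1.0, 0.017], [0.999, 0.016, -0.047], [-0.048, 0.016, -0.999]]
force: [-3.2, 0.1, 2.6]
opening: 0.0403
grasp_force: 1.7
[(117, [229.9, 201.3], [0.5476, 0.222, 0.086]), (92, [232.5, 290.7], [0.5486, 0.1692, 0.086])]
[0.55925921 0.19459387 0.07793632] [-3.96886914  0.33686915  2.97679657] 24.675
time_s: 25.3
position: [0.5547, 0.1996, 0.1727]
ee_rot: [[-0.015, 1.0, 0.025], [0.999, 0.016, -0.045], [-0.046, 0.025, -0.999]]
force: [0.2, 0.2, -0.1]
opening: 0.0399
grasp_force: 0.0
[(51, [241.5, 169.4], [0.5478, 0.2222, 0.086]), (52, [242.6, 229.6], [0.5489, 0.1699, 0.086])]
[0.55330296 0.19916103 0.17023243] [-0.94125569 -0.86809291  0.26203146] 25.35
```

Resistance has risen to 3 N, with the lid at x≈0.5475 (home is 0.547). I'll back off and check by triangulation whether the tail has dropped.

```bash
python3 steer.py '0.04 0 -0.02 0
0.05 0 -0.02 0
0 0 0 0
0 0 0 0'; python3 chk.py f14.pkl 210; python3 steer.py '0 -0.06 0 0
0 -0.06 0 0
0 0 0 0
0 0 0 0'; python3 chk.py f15.pkl 330
python3 - <<'E'
from h import *
f=pickle.load(open('f15.pkl','rb'));h=cv2.cvtColor(f['image'],cv2.COLOR_RGB2HSV)
for nm,p in [('rim outer',(.0,.1105,.066)),('sill inner',(0,.0985,.066)),('tail top flat',(0,.096,.066)),('tail top high',(0,.096,.074))]:
    for x in (-.03,.03,.05): q=np.array(p);q[0]=x;print(nm,x,proj(f,Rz(1.5865)@q+[.547,.1955,0]).round(1)[0])
E
```

```text
time_s: 25.85
position: [0.5491, 0.29, 0.2018]
ee_rot: [[-0.016, 1.0, 0.015], [0.999, 0.016, -0.049], [-0.049, 0.014, -0.999]]
force: [0.1, 0.3, 0.1]
opening: 0.04
grasp_force: 0.0
[(163, [275.6, 141.9], [0.5702, 0.3307, 0.086]), (38, [248.5, 253.5], [0.5478, 0.2217, 0.086]), (35, [249.1, 298.7], [0.549, 0.1697, 0.086])]
[0.54909733 0.28947842 0.20167386] [ 0.07124672  0.06018176 -0.69168823] 25.9
time_s: 26.4
position: [0.4304, 0.2879, 0.2014]
ee_rot: [[-0.014, 1.0, 0.018], [0.999, 0.015, -0.047], [-0.048, 0.017, -0.999]]
force: [-0.1, 0.2, 0.5]
opening: 0.0401
grasp_force: 0.0
[(63, [397.9, 172.0], [0.5638, 0.303, 0.086])]
[0.43106136 0.2881362  0.20170242] [0.37871394 0.19156831 0.59688107] 26.45
rim outer -0.03 [254.9 290.9]
rim outer 0.03 [254.9 241.1]
rim outer 0.05 [254.9 223.2]
sill inner -0.03 [265.9 290.8]
sill inner 0.03 [266.5 241. ]
sill inner 0.05 [266.7 223.1]
tail top flat -0.03 [268.1 290.8]
tail top flat 0.03 [268.9 241. ]
tail top flat 0.05 [269.2 223.1]
tail top high -0.03 [268.6 295.2]
tail top high 0.03 [269.4 244.4]
tail top high 0.05 [269.7 226.2]
```

Run:
```python
from h import *
f=pickle.load(open('f15.pkl','rb'));h=cv2.cvtColor(f['image'],cv2.COLOR_RGB2HSV)
for r in (205,215,223): print(r,'sat',h[r,246:290,1].tolist(),'\n val',h[r,246:290,2].tolist())
A,B=pickle.load(open('f13.pkl','rb')),pickle.load(open('f14.pkl','rb'))
print(tri([A,B],[(241.5,169.4),(248.5,253.5)]),tri([A,B],[(242.6,229.6),(249.1,298.7)]))
from bench import env
g=env.grab_frame('scene');t=env.grab_frame('top');pickle.dump((g,t),open('f16.pkl','wb'))
a=pickle.load(open('f9.pkl','rb'))[1]
for nm,F in(('before',a),('after',g)):
    h=cv2.cvtColor(F['image'],cv2.COLOR_RGB2HSV)
    # walk along case y across the tail at x=-.05 at z .066
    P=[Rz(1.5865)@np.array([-.045,y,.066])+[.547,.1955,0] for y in np.arange(.125,.08,-.003)]
    u=proj(F,np.array(P));print(nm,[int(h[int(round(b)),int(round(c)),2]) for c,b in u])
    P=[Rz(1.5865)@np.array([x,-.05,.066])+[.547,.1955,0] for x in np.arange(-.085,-.04,.003)]
    u=proj(F,np.array(P));print('  side',[int(h[int(round(b)),int(round(c)),2]) for c,b in u])
```

```text
205 sat [21, 24, 26, 30, 32, 35, 32, 28, 32, 125, 121, 92, 91, 91, 90, 92, 92, 91, 92, 92, 91, 92, 91, 91, 91, 91, 91, 90, 91, 91, 91, 91, 90, 91, 89, 90, 90, 89, 89, 89, 90, 91, 89, 90] 
 val [215, 198, 186, 179, 173, 170, 175, 181, 118, 96, 248, 255, 252, 251, 251, 251, 251, 251, 251, 251, 251, 251, 251, 251, 251, 251, 251, 251, 251, 251, 251, 251, 251, 251, 251, 251, 251, 251, 251, 251, 251, 251, 251, 251]
215 sat [20, 20, 19, 20, 20, 21, 19, 19, 28, 132, 114, 82, 82, 85, 83, 81, 81, 79, 77, 72, 69, 112, 102, 118, 133, 123, 95, 88, 100, 107, 106, 107, 107, 108, 109, 106, 107, 107, 106, 105, 107, 105, 106, 104] 
 val [215, 218, 219, 219, 213, 207, 210, 210, 137, 106, 255, 255, 253, 253, 253, 253, 253, 253, 254, 254, 255, 241, 250, 237, 146, 230, 254, 253, 247, 241, 242, 242, 242, 241, 241, 242, 241, 242, 242, 242, 241, 242, 242, 242]
223 sat [19, 17, 17, 17, 17, 20, 20, 21, 32, 126, 124, 102, 102, 104, 102, 101, 101, 99, 96, 94, 94, 110, 106, 102, 127, 125, 114, 112, 113, 112, 113, 112, 113, 113, 111, 111, 113, 112, 113, 112, 112, 112, 112, 113] 
 val [229, 228, 221, 216, 213, 209, 206, 198, 126, 111, 240, 250, 246, 245, 245, 246, 246, 247, 248, 250, 250, 238, 242, 251, 193, 191, 234, 237, 235, 235, 235, 235, 235, 235, 235, 236, 235, 235, 235, 235, 235, 235, 235, 235]
[0.54782891 0.22266168 0.0877643 ] [0.54899761 0.17022928 0.08671045]
before [116, 116, 116, 115, 113, 124, 177, 216, 219, 218, 219, 218, 218, 218, 218]
  side [116, 114, 108, 110, 165, 202, 209, 187, 176, 218, 231, 232, 231, 231, 231, 234]
after [117, 117, 117, 116, 126, 161, 213, 220, 211, 174, 171, 194, 220, 221, 222]
  side [116, 115, 108, 112, 184, 223, 228, 216, 216, 241, 244, 244, 243, 243, 243, 244]
```

Run:
```python
from h import *
f=pickle.load(open('f15.pkl','rb'));h=cv2.cvtColor(f['image'],cv2.COLOR_RGB2HSV)
for c in (275,285,300): print(c,h[198:224,c,2].tolist())
for p in [(.073,.09,.066),(.066,.09,.066),(.064,.09,.066),(.064,.09,.074)]: print(p,proj(f,Rz(1.5865)@np.array(p)+[.547,.1955,0]).round(1))
```

```text
275 [108, 114, 99, 111, 245, 255, 252, 251, 253, 255, 196, 105, 232, 246, 243, 241, 241, 241, 241, 241, 240, 240, 239, 237, 236, 235]
285 [106, 114, 100, 114, 249, 255, 252, 251, 253, 255, 195, 121, 240, 255, 246, 241, 241, 242, 241, 240, 240, 239, 238, 237, 235, 235]
300 [108, 128, 105, 115, 252, 255, 252, 251, 253, 255, 197, 139, 239, 248, 243, 242, 242, 242, 241, 240, 239, 239, 237, 236, 234, 234]
(0.073, 0.09, 0.066) [[275.6 201.6]]
(0.066, 0.09, 0.066) [[275.4 208.2]]
(0.064, 0.09, 0.066) [[275.4 210.1]]
(0.064, 0.09, 0.074) [[276.  212.9]]
```

The lid's edge at the tail is at row 210, as predicted for flush (row 213 if it were still up). The sill is fully clear, with a gap of about 3 mm behind the tail. The job is done, so I'm handing it in.

```bash
python3 -c "
from bench import env
print(env.job_done())"
```

```text
the job is handed in; nothing more can be done
None
```

The rule and punch lie side by side on the case floor, and the lid is slid under the keeper with its tail measured down and flush; I let go and handed the job in at about 26.5 s, with the clevis, wedge and nut not touched.

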